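Close up and clamp a re-glued walnut serving board

ROBOT

A 7-joint arm with a two-finger parallel gripper is mounted at the origin on the work surface. World frame = base frame: x ahead of the robot, y to its left, z up, the work surface at z = 0. Lengths are in m, angles in rad, forces in N, time in s.
With the tool pointing down it reaches from about 0.425 to 0.925 m from the base axis. Payload 6.8 kg.
Tool frame: the origin (TCP) lies between the finger pads; the fingertips stand 22 mm ahead of it and the grasp point (between the pads) lies 3 mm ahead of it; z points along the fingers, y is the direction in which the jaws open and shut (so a half turn about z gives the same grasp; the last joint's range is limited). The gripper opens to 85 mm and grips with 20 to 120 N. Pads are 22 mm wide; open, the fingers measure 114 mm over their backs; the gripper's body (76 mm by 85 mm) begins 54 mm behind the grasp point. The pads swing forward as they close: fully open they stand 13 mm farther back than shut.
Start: joints at [-0.108, 0.477, 0.022, 1.555, -0.011, 1.109, -0.083], TCP at [0.675, 0, 0.253] pointing down, gripper open.
Joint ranges: [-2.96, 2.96], [-0.34, 2.1], [-1.41, 1.46], [0.24, 2.44], [-1.37, 4.51], [0.17, 1.92], [-2.96, 2.96]. Speed limits (rad/s): [2.39, 2.39, 3.14, 3.14, 3.14, 3.14, 3.14].

INTERFACE

Orientations are given as a unit quaternion [w, x, y, z].
In Python, from station import bot gives the robot as it stands. The module is installed in compiled form; this text tells all that it offers.
- The arm moves only by the tool drive_tool, never from a script. Its argument "series" is one flat list of numbers, 7 for each row, row after row: the opening, from -1 (shut) to 1 (fully open), then the shift along the tool's x, y, z in mm, then the turn, a rotation vector about the tool's x, y, z in rad. In form: [jaw, x, y, z, wx, wy, wz, jaw, x, y, z, wx, wy, wz, ...]. A call has 1 to 12 rows; each row shifts and turns the commanded pose from where the row before left it, along the tool's axes as they then stand; what a row does not reach is not made up. A row lasts 1/8 s, in which the tool goes at most 62.5 mm and 10.7 degrees, less where a joint would pass 70% of its speed; a pose out of reach is approached as far as the arm can. A call with a gripper value outside its range is refused whole. The fingers move at their own pace and stop on an object; "force" is the grip in N (left out, the last holds). Time passes only in rows, so rows that do not move let the fingers close. It gives the time, the measured TCP pose, the force and the opening at its end, in the units of the state.
- bot.get_obs(): the state, without advancing time (a new reading comes with each control period).
- bot.read_camera(name): name is "scene" or "side" or "wrist"; returns a dict with "pixels" (480x640x3 uint8, blue, green, red), "camera_matrix" (3x3 intrinsics, pixels), "distortion" ([k1, k2, p1, p2, k3] as OpenCV has them; the pictures are not rectified), "rvec" (rotation vector, rad) and "tvec" (3), from world to camera coordinates, as OpenCV has them. Camera axes: x right, y down, z forward; pixel columns grow to the right and rows downward; lengths in m; the calibration is good to about 2 mm. A picture is of the moment at which its call begins. There is no depth.
- bot.hand_in(): hands the job in, once; it reports no verdict.
The state is a dict: "t": time; "q": joint angles; "joint_vel": joint speeds; "joint_torque": joint torques, N m; "eef_pos": TCP position; "tool_rot": TCP orientation; "contact_force": force on the tool from outside, world axes, zero at the start; "torque": the same for the moment, N m; "gripper_width": opening from 0.0 (shut) to 1.0 (fully open).
Only numpy, scipy, OpenCV 4.12 (cv2) and the standard library are available. Lean on these libraries where they do the work, as an engineer would, in place of code of your own. Each camera call takes 0.05 s, during which the arm holds its last target. There are 200 camera calls.

TASK

A walnut serving board is being re-glued on the pantry shelf: first, before any clamping, press its middle stave, which stands proud, straight down until it is fully home and flush with the two outer staves. Then pump the trigger of the one-hand bar clamp that stands across the board until both jaws bear firmly on the board's two long edges and the open glue joint is closed, but do not overtighten and crush the soft pad. Finish holding: keep the trigger squeezed towards the pistol grip at the end, with the clamp standing upright, the board lying on its battens and the other things on the shelf left alone.

Things in the scene. Friction and masses are not known exactly. Their poses are not given: they have to be found in the camera images.
- board_centre (a point): Centre of the loose 0.55 kg walnut board, half-way up the outer staves. Three staves, each 240 x 42 x 24 mm, lie side by side (126 mm wide when closed) on two battens 12 mm high; the outer staves' tops are 36 mm above the shelf. x runs along the staves to the handle end, y across them towards the clamp's pistol grip, z up. It may slide a little as it is clamped.
- stave_end (a point): Point on the middle stave's upper face, on its centre line, 35 mm from the end opposite the handle: clear of the clamp's bar, a good place to press. Moves down with the stave, which is 42 mm wide, 24 mm thick and carries the board's handle (30 mm wide, 100 mm long) at its other end. x along the stave, z up.
- stave_mid (a joint): How far the middle stave stands above the outer two, m: 0 is flush and fully home (a hard stop); 0.007 to 0.012 at the start. Stiff to push (about 7 N, anywhere on it); stays where it is left.
- stave_edge (a joint): Width of the open glue joint between the middle stave and the outer stave on the pistol-grip side, m: 0 is closed; 0.0025 to 0.005 at the start. The clamp closes it, with about 5 N.
- clamp: Dark grey nylon ratchet bar clamp, 0.5 kg, loose, standing on its two jaws (40 mm wide, one at each long edge of the board). Its bar (9 mm wide, 72 to 95 mm above the shelf) crosses over the board. Origin: on the shelf under the middle of the near jaw's pad face. z up; y along the bar, away from the far jaw. The far pad's face is at y = bar - 0.158 m.
- clamp_grip (a point): Midway between pistol grip and trigger, 150 mm above the shelf: squeeze here from above, along y (the bar, towards the pistol grip; z up). Over both: 62 mm released, 40 mm squeezed home. Grip (fixed, +y side, 24 mm wide across the bar) and trigger (-y side, 22 mm wide) rise from the housing's top at 112 mm to 182 mm. The loose clamp slides, so it centres itself between closing fingers.
- trigger (a joint): Trigger angle, rad: 0 released, 0.205 squeezed home (22 mm at clamp_grip's height); a spring (4 to 7 N there) returns it. A full squeeze draws the far jaw in 10 mm, two teeth; a pawl keeps it while the trigger is let out; less than a tooth is lost. Takes 3 to 4 full squeezes. Once on the board, the jaws clamp with 1 to 2 times the squeeze: 20 to 28 N is right, 40 N or more can crush the pad.
- bar (a joint): How far the bar and the far jaw have been drawn in, m: the jaw opening is 0.158 - bar. 0 to 0.012 at the start; the jaws meet the closed board when the opening is 0.126. It only moves in.
- pad (a joint): How far the soft rubber pad (13 mm thick) of the far jaw is squashed, m: 0 while it touches nothing, then 1 mm for every 8 N of clamping force. 0.002 to 0.0065 is firm and proper; 0.008 is crushed.
- tin: Matte black tin with a hinged lid, 89 x 124 x 78 mm, origin under its centre. A bystander.
- jar: Clear glass storage jar with a wooden lid, 96 mm across, 142 mm high, origin under its centre. A bystander.
- bowl: Beige ceramic bowl, 150 mm across, 60 mm high, origin under its centre. A bystander.
- funnel: Stainless steel funnel standing on its mouth, 110 mm across, 110 mm high, origin under its centre. A bystander.

How it is judged:
By the outcome, as a careful person would: the job done as asked, in the order asked, and still so for the second after the job is handed in, while the arm keeps its last pose, push and grip.
It also fails if it takes over 48 s, if anything falls off the work surface, if the arm or the gripper's body presses on something with over 40 N, if the wrist force passes 120 N, or if a joint passes its speed limit or range.

## Working session

There is one attempt and no reset: what is moved stays moved. The work goes in short steps, Python scripts to look and compute and a tool call to move; the robot and the scene stay as the last step left them, time stands still between calls to the robot, and variables do not carry over. Pictures are saved under pics/ and viewed, about 8 in all and at most 12, crops included, and the job is handed in when it is done.

Besides the shell and the picture viewer there is one more tool, called after "Emit:" by a JSON object that holds its "fn" and its "kwargs", one argument or row to a line. drive_tool: Moves the arm, as the interface text tells. Its arguments: {"type":"object","properties":{"series":{"type":"array"},"force":{"type":"number"}},"required":["series"]}

```bash
mkdir -p pics
cat > h.py <<'E'
import numpy as np, cv2
from station import bot
def cam(n):
    c=bot.read_camera(n); c['R']=cv2.Rodrigues(np.array(c['rvec'],float))[0]; c['t']=np.array(c['tvec'],float).ravel()
    c['K']=np.array(c['camera_matrix'],float); c['d']=np.array(c['distortion'],float); return c
def ray(c,uv):
    p=cv2.undistortPoints(np.array([[uv]],float),c['K'],c['d']).ravel()
    return -c['R'].T@c['t'], c['R'].T@np.array([p[0],p[1],1])
def atz(c,uv,z):
    o,d=ray(c,uv); return o+d*(z-o[2])/d[2]
def proj(c,P):
    return cv2.projectPoints(np.array(P,float).reshape(-1,1,3),c['R'],c['t'],c['K'],c['d'])[0].reshape(-1,2)
E
python3 - <<'E'
from h import *
for n in ['scene','side']:
    c=cam(n); cv2.imwrite(f'pics/{n}0.png',c['pixels']); print(n,-c['R'].T@c['t'],c['R'][2])
print(bot.get_obs())
E
```

```text
scene [ 0.97227381 -0.67417754  1.11515769] [-0.34855814  0.53489502 -0.76967171]
side [-0.21943592  0.84118488  0.76075289] [ 0.55883578 -0.65244117 -0.51188191]
{'t': 0.1, 'q': array([-0.10811802,  0.47772146,  0.02233576,  1.55635895, -0.01148622,
        1.10929918, -0.08313401]), 'joint_vel': array([ 0.00081789, -0.00111442, -0.00033625, -0.00191125, -0.00020893,
        0.00030032, -0.00057769]), 'joint_torque': array([ 5.69385389e-03, -5.97765398e+01,  1.61440808e+00, -2.81952703e+01,
        1.29656185e-02,  5.02699884e-03, -1.13572563e-05]), 'eef_pos': array([6.74497907e-01, 3.74275442e-06, 2.52417391e-01]), 'tool_rot': array([-5.38678530e-04,  7.07100795e-01,  7.07112281e-01, -6.30645419e-04]), 'contact_force': array([-0.48148979,  0.27768145, -0.85430775]), 'torque': array([0.01817968, 0.02825104, 0.00087067]), 'gripper_width': 1.0007793514317551}
```

View pics/scene0.png

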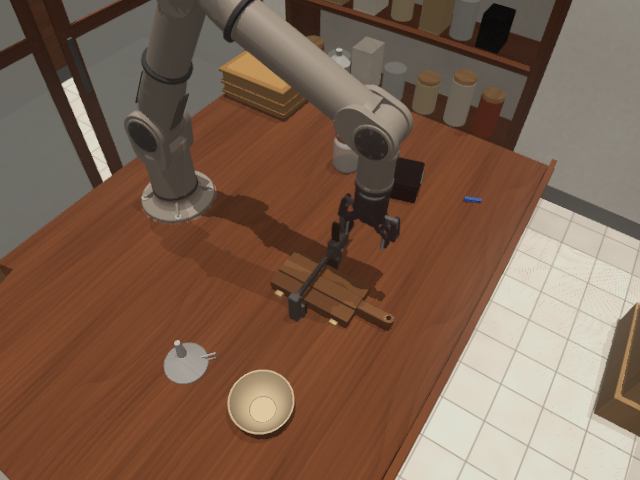

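View pics/side0.png

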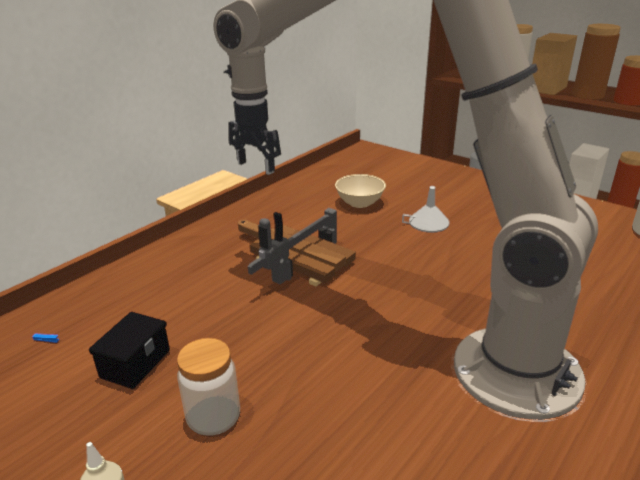

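The scene view shows the board at about (330,288), with its handle end at (390,318). The clamp's far jaw is at (297,305) and its grip end, near (345,235), lies under the gripper. In the side view the grip and trigger are at (265,235) and (279,228). I'll enlarge both.

Run:
```python
import cv2,numpy as np
a=cv2.imread('pics/scene0.png')[185:335,260:410]; b=cv2.imread('pics/side0.png')[195:295,225:365]
A=cv2.resize(a,None,fx=4,fy=4,interpolation=2); 
cv2.imwrite('pics/c1.png',cv2.convertScaleAbs(A,alpha=1.7,beta=15))
B=cv2.resize(b,None,fx=5.5,fy=5.5,interpolation=2)
cv2.imwrite('pics/c2.png',cv2.convertScaleAbs(B,alpha=1.7,beta=15)); print(A.shape,B.shape)
```

```text
(600, 600, 3) (550, 770, 3)
```

View pics/c1.png

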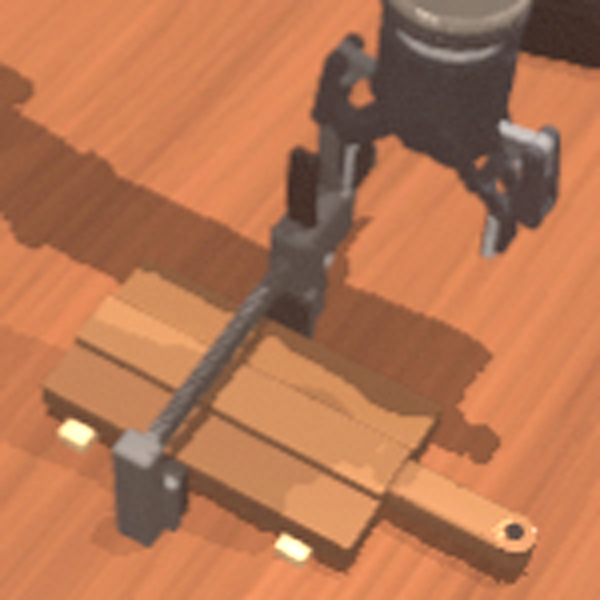

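View pics/c2.png

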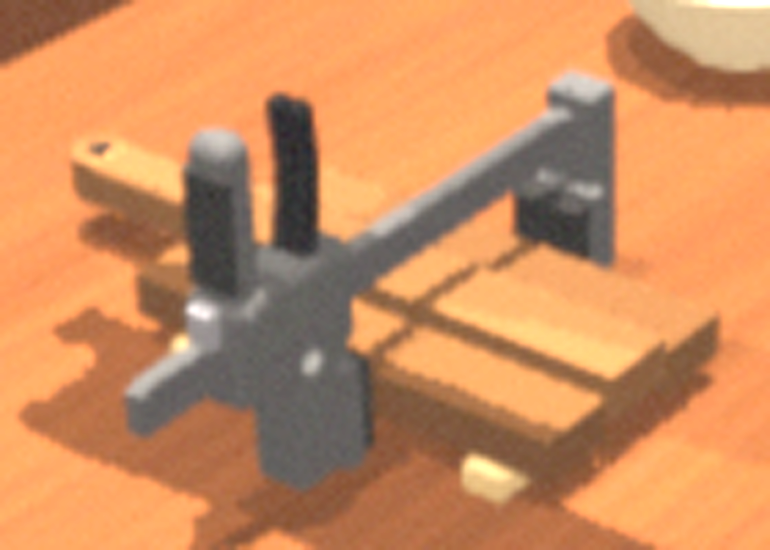

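```bash
cat > m.py <<'E'
from h import *
from scipy.optimize import least_squares
s=cam('scene'); d=cam('side')
S=lambda u,v:(260+(u+.5)/4-.5,185+(v+.5)/4-.5)
D=lambda u,v:(225+(u+.5)/5.5-.5,195+(v+.5)/5.5-.5)
# board frame: x to handle, y to grip ; far outer stave y -63..-21
L=.12
obs=[(s,S(45,389),lambda h,g:(-L,-.063,.036)),(s,S(348,553),lambda h,g:(L,-.063,.036)),
(s,S(80,341),lambda h,g:(-L,-.021,.036+h)),(s,S(381,493),lambda h,g:(L,-.021,.036+h)),
(s,S(145,268),lambda h,g:(-L,.063+g,.036)),(s,S(440,412),lambda h,g:(L,.063+g,.036)),
(d,D(550,441),lambda h,g:(-L,.063+g,.036)),(d,D(606,397),lambda h,g:(-L,.021+g,.036)),
(d,D(612,383),lambda h,g:(-L,.021,.036+h)),(d,D(663,345),lambda h,g:(-L,-.021,.036+h)),
(d,D(718,319),lambda h,g:(-L,-.063,.036))]
def W(p,P):
    c,q=np.cos(p[2]),np.sin(p[2]); return [p[0]+c*P[0]-q*P[1],p[1]+q*P[0]+c*P[1],P[2]]
f=lambda p:np.ravel([proj(c,W(p,P(p[3],p[4])))[0]-uv for c,uv,P in obs])
a=atz(s,S(45,389),.036);b=atz(s,S(348,553),.036);print(a,b,np.linalg.norm(a-b))
y=np.arctan2(*(b-a)[1::-1])
r=least_squares(f,[*(a+b)[:2]/2,y,.009,.003],loss='soft_l1'); print(r.x,np.degrees(r.x[2])); print(r.fun.reshape(-1,2).round(1))
p=r.x
print('stave_end',W(p,(-.085,0,.036+p[3])))
for n,c,uv,z in [('griptop side',d,D(217,140),.182),('trigtop side',d,D(290,100),.182),('trig top scene',s,S(300,155),.182),('farjaw top scene',s,S(140,445),.1),('farjaw top side',d,D(580,88),.1),('bar tail side',d,D(140,385),.095)]:
    P=atz(c,uv,z); c_,q_=np.cos(p[2]),np.sin(p[2]); e=P[:2]-p[:2]; print(n,P.round(4),'board frame',(c_*e[0]+q_*e[1]).round(4),(-q_*e[0]+c_*e[1]).round(4))
E
python3 m.py
```

```text
[ 0.46901022 -0.12108904  0.036     ] [ 0.70413895 -0.11361512  0.036     ] 0.23524747971795731
[ 5.82636023e-01 -5.07476592e-02  1.87621784e-02  1.79504029e-03
  2.28868941e-05] 1.0749936387025034
[[-0.4 -2.2]
 [ 0.3 -0.7]
 [-0.2 -1.1]
 [ 0.3  2. ]
 [ 0.8 -2.5]
 [ 1.1 -0.1]
 [ 0.1 -1.7]
 [ 0.7 -1.6]
 [-0.4  0.3]
 [ 0.7 -0.4]
 [ 0.7 -2.3]]
stave_end [np.float64(0.4976509830530277), np.float64(-0.05234235080721041), np.float64(0.03779504028644939)]
griptop side [0.5592 0.0972 0.182 ] board frame -0.0206 0.1484
trigtop side [0.5594 0.0545 0.182 ] board frame -0.0213 0.1056
trig top scene [0.5626 0.0415 0.182 ] board frame -0.0183 0.0927
farjaw top scene [ 0.573  -0.1543  0.1   ] board frame -0.0115 -0.1033
farjaw top side [ 0.5698 -0.148   0.1   ] board frame -0.0146 -0.097
bar tail side [0.5569 0.1523 0.095 ] board frame -0.0219 0.2035
```

Corner residuals up to 2 px leave the pose rough, though it's good enough to move close. I'll shut the fingers, go above the stave end and look with the wrist camera.

Emit:
{"fn": "drive_tool", "kwargs": {
  "series": [-1,-13,-40,0,0,0,0,-1,-13,-40,0,0,0,0,-1,-13,-40,0,0,0,0,-1,-13,-40,0,0,0,0,-1,0,0,0,0,0,0,-1,0,0,0,0,0,0],
  "force": 40
}}

```text
t: 0.95
eef_pos: [0.5156, -0.0517, 0.2536]
tool_rot: [0.0, 0.707, 0.707, 0.0]
contact_force: [0.9, 0.1, -0.3]
gripper_width: 0.001
```

Run:
```python
from h import *
w=cam('wrist');s=cam('scene');d=cam('side')
np.savez('pics/w1.npz',R=w['R'],t=w['t'],K=w['K'],d=w['d'])
W=w['pixels']; a=cv2.resize(s['pixels'][185:335,260:410],None,fx=4,fy=4,interpolation=2)
cv2.imwrite('pics/w1.png',W); cv2.imwrite('pics/s1.png',cv2.convertScaleAbs(a,alpha=1.7,beta=15))
o=bot.get_obs();print(o['t'],o['eef_pos'],o['tool_rot'],o['gripper_width'],o['contact_force'])
```

```text
1.1 [ 0.51599183 -0.05143336  0.25328048] [1.16077078e-04 7.06795274e-01 7.07418106e-01 2.24136216e-04] -0.002001986563068627 [-1.24223475  0.04597269 -0.16866759]
```

View pics/w1.png

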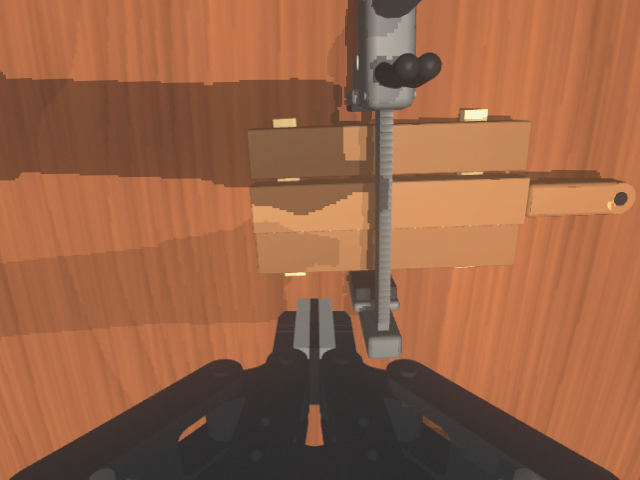

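The wrist view is clear. The middle stave's left end runs from (251,184) to (252,232), the near edge of the board from (248,129) to (529,121), and the far edge from (260,272) to (514,265). The bar runs from (386,112) to (381,332), and the trigger top is around (408,70).

```bash
cat > m2.py <<'E'
from h import *
from scipy.optimize import least_squares
z=np.load('pics/w1.npz'); w={k:z[k] for k in 'RtKd'}
L=.12; T=.036
print('cam',-w['R'].T@w['t'])
obs=[((260,272),lambda h,g:(-L,-.063,T)),((514,265),lambda h,g:(L,-.063,T)),
((252,232),lambda h,g:(-L,-.021,T+h)),((251,184),lambda h,g:(-L,.021,T+h)),((524,223),lambda h,g:(L,-.021,T+h)),((528,178),lambda h,g:(L,.021,T+h)),
((248,129),lambda h,g:(-L,.063+g,T)),((529,121),lambda h,g:(L,.063+g,T)),((251,179),lambda h,g:(-L,.021+g,T)),((530,173),lambda h,g:(L,.021+g,T))]
def Wd(p,P):
    c,q=np.cos(p[2]),np.sin(p[2]); return [p[0]+c*P[0]-q*P[1],p[1]+q*P[0]+c*P[1],P[2]]
f=lambda p:np.ravel([proj(w,Wd(p,P(p[3],p[4])))[0]-uv for uv,P in obs])
p=least_squares(f,[.58,-.05,.019,.009,.003],loss='soft_l1').x; print(p.round(4),np.degrees(p[2])); print(f(p).reshape(-1,2).round(1).tolist())
print('stave_end',np.round(Wd(p,(-.085,0,T+p[3])),4))
a=atz(w,(386,112),.095);b=atz(w,(381,332),.095);print('bar',a,b,'clamp yaw deg',np.degrees(np.arctan2(-(a-b)[0],(a-b)[1])))
for uv,zz in [((408,70),.182),((430,65),.182),((386,75),.182),((385,345),.1),((388,104),.112)]: print(uv,atz(w,uv,zz).round(4))
E
python3 m2.py
```

```text
cam [0.51528569 0.03016474 0.3747388 ]
[ 0.5826 -0.0488  0.0295  0.0052  0.0035] 1.689807075985293
[[-1.4, 0.7], [0.4, 0.1], [2.3, -0.7], [-0.4, 0.3], [-0.7, 0.7], [1.6, -1.1], [-0.7, -0.1], [4.4, 1.0], [0.2, 0.1], [-2.9, -1.1]]
stave_end [ 0.4976 -0.0513  0.0412]
bar [0.56484147 0.02819763 0.095     ] [ 0.57056032 -0.14252335  0.095     ] clamp yaw deg 1.9185921705096587
(408, 70) [0.5586 0.0473 0.182 ]
(430, 65) [0.5685 0.0496 0.182 ]
(386, 75) [0.5486 0.0451 0.182 ]
(385, 345) [ 0.5735 -0.1516  0.1   ]
(388, 104) [0.5629 0.0332 0.112 ]
```

View pics/s1.png

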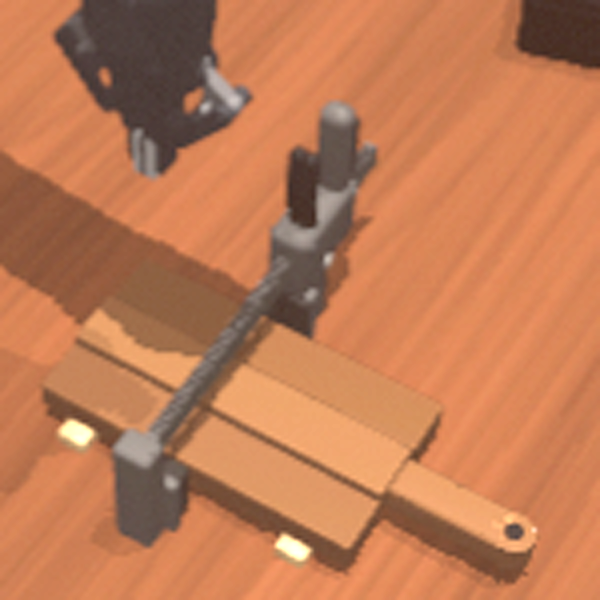

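Emit:
{"fn": "drive_tool", "kwargs": {
  "series": [-1,0,-18,45,0,0,0,-1,0,0,50,0,0,0,-1,0,0,50,0,0,0,-1,0,0,30,0,0,0,-1,0,0,5,0,0,0,-1,0,0,3,0,0,0,-1,0,0,3,0,0,0]
}}

```text
t: 1.98
eef_pos: [0.4983, -0.0519, 0.0684]
tool_rot: [0.001, 0.707, 0.707, 0.001]
contact_force: [-0.8, -0.2, 0.6]
gripper_width: 0.001
```

Emit:
{"fn": "drive_tool", "kwargs": {
  "series": [-1,0,0,2,0,0,0,-1,0,0,2,0,0,0,-1,0,0,2,0,0,0,-1,0,0,0,0,0,0]
}}

```text
t: 2.48
eef_pos: [0.4977, -0.052, 0.0622]
tool_rot: [0.001, 0.707, 0.707, 0.001]
contact_force: [-0.2, -0.2, 4.0]
gripper_width: 0.002
```

Emit:
{"fn": "drive_tool", "kwargs": {
  "series": [-1,0,0,1.5,0,0,0,-1,0,0,1.5,0,0,0,-1,0,0,1,0,0,0,-1,0,0,0,0,0,0]
}}

```text
t: 2.98
eef_pos: [0.4977, -0.052, 0.0581]
tool_rot: [0.001, 0.707, 0.707, 0.001]
contact_force: [-0.9, -0.2, 5.1]
gripper_width: -0.002
```

Emit:
{"fn": "drive_tool", "kwargs": {
  "series": [-1,0,0,1,0,0,0,-1,0,0,1,0,0,0,-1,0,0,0,0,0,0]
}}

```text
t: 3.35
eef_pos: [0.4979, -0.052, 0.058]
tool_rot: [0.001, 0.707, 0.707, 0.001]
contact_force: [-7.6, 1.3, 30.0]
gripper_width: 0.0
```

The force went from about 5 to 30 N with the tips stopped at z = 0.036, so the stave is home. Next I'll lift and go over to the clamp.

Emit:
{"fn": "drive_tool", "kwargs": {
  "series": [-1,0,0,-50,0,0,0,-1,0,0,-55,0,0,0,-1,0,0,-55,0,0,0,-1,0,0,-45,0,0,0,1,42,20,0,0,0,0,1,42,20,0,0,0,0,1,42,22,0,0,0,0,1,0,0,0,0,0,-0.178,1,0,0,0,0,0,-0.178,1,0,0,0,0,0,-0.178,1,0,0,0,0,0,-0.178,1,0,0,0,0,0,-0.178]
}}

```text
t: 4.85
eef_pos: [0.5589, 0.0739, 0.2604]
tool_rot: [0.0, 0.331, 0.944, -0.0]
contact_force: [-0.1, -0.1, -0.3]
gripper_width: 1.0
```

Emit:
{"fn": "drive_tool", "kwargs": {
  "series": [1,0,0,0,0,0,-0.178,1,0,0,0,0,0,-0.178,1,0,0,0,0,0,-0.178,1,0,0,0,0,0,-0.178,1,0,0,0,0,0,0]
}}

```text
t: 5.48
eef_pos: [0.5589, 0.0738, 0.2604]
tool_rot: [0.0, -0.015, 1.0, 0.0]
contact_force: [0.2, -0.6, -0.8]
gripper_width: 1.005
```

Run:
```python
from h import *
c=[cam(n) for n in ['wrist','scene','side']]
np.savez('pics/m3.npz',**{k+str(i):c[i][k] for i in range(3) for k in 'RtKd'})
W=cv2.resize(c[0]['pixels'],(480,360),interpolation=3)
a=cv2.resize(c[1]['pixels'][175:305,270:390],(480,520)if 0 else (276,299),interpolation=2)
e=cv2.resize(c[2]['pixels'][150:300,215:375],(640,600),interpolation=2)
cv2.imwrite('pics/e3.png',cv2.convertScaleAbs(e,alpha=1.6,beta=15))
cv2.imwrite('pics/w3.png',cv2.convertScaleAbs(c[0]['pixels'],alpha=1.6,beta=15))
o=bot.get_obs();print(o['t'],o['eef_pos'],o['tool_rot'],o['gripper_width'],o['contact_force'],o['q'])
```

```text
5.625 [0.55896142 0.07389224 0.26036234] [ 5.68470674e-05 -1.39511584e-02  9.99902676e-01 -3.41063763e-05] 0.9984357414281076 [-0.35517615  0.08053708 -0.32738319] [ 0.00772241  0.30694586 -0.30690079  1.80104304  0.10557239  1.04944186
  1.26031861]
```

View pics/w3.png

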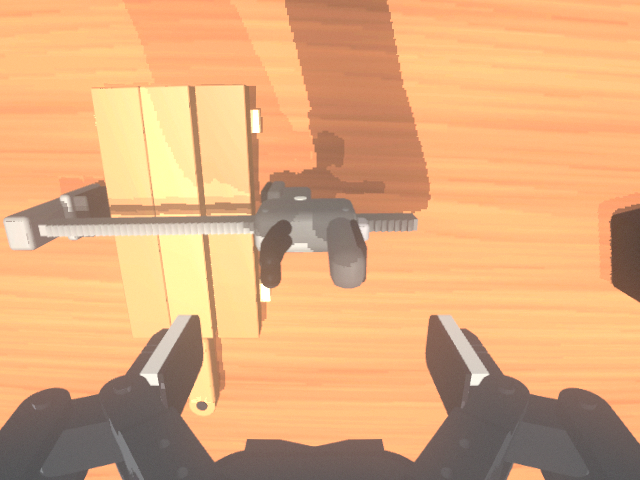

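The wrist view has the jaws along the bar. The trigger top is at (271,277) and the grip top at (348,273), which sit evenly between the open pads at 195 and 433.

Run:
```python
from h import *
z=np.load('pics/m3.npz'); w={k:z[k+'0'] for k in 'RtKd'}
for n,uv,h in [('trig',(271,278),.180),('grip',(348,274),.180),('trigL',(260,278),.175),('gripR',(366,268),.175),('grip base',(345,233),.125),('bar tail',(415,224),.083),('bar L',(45,230),.083)]: print(n,atz(w,uv,h).round(4))
```

```text
trig [0.568  0.0506 0.18  ]
grip [0.5643 0.0933 0.18  ]
trigL [0.5704 0.0438 0.175 ]
gripR [0.5625 0.1038 0.175 ]
grip base [0.5578 0.0954 0.125 ]
bar tail [0.5618 0.1541 0.083 ]
bar L [ 0.5754 -0.1438  0.083 ]
```

Emit:
{"fn": "drive_tool", "kwargs": {
  "series": [1,-6,0,35,0,0,-0.01,1,0,0,40,0,0,0,1,0,0,32,0,0,0,0.6,0,0,0,0,0,0,0.5,0,0,0,0,0,0,0.5,0,0,0,0,0,0],
  "force": 22
}}

```text
t: 6.38
eef_pos: [0.5658, 0.074, 0.1548]
tool_rot: [0.001, -0.02, 1.0, -0.0]
contact_force: [-0.6, -1.7, -0.9]
gripper_width: 0.751
```

Run:
```python
from h import *
c=[cam(n) for n in ['wrist','scene','side']]
np.savez('pics/m4.npz',**{k+str(i):c[i][k] for i in range(3) for k in 'RtKd'})
e=cv2.resize(c[2]['pixels'][190:290,235:345],(440,400),interpolation=2)
w=cv2.resize(c[0]['pixels'],(480,360),interpolation=3)[:,:360]
im=np.hstack([e,np.vstack([w,np.zeros((40,360,3),np.uint8)])])
cv2.imwrite('pics/e4.png',cv2.convertScaleAbs(im,alpha=1.6,beta=15))
```

```text
(no output)
```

View pics/e4.png

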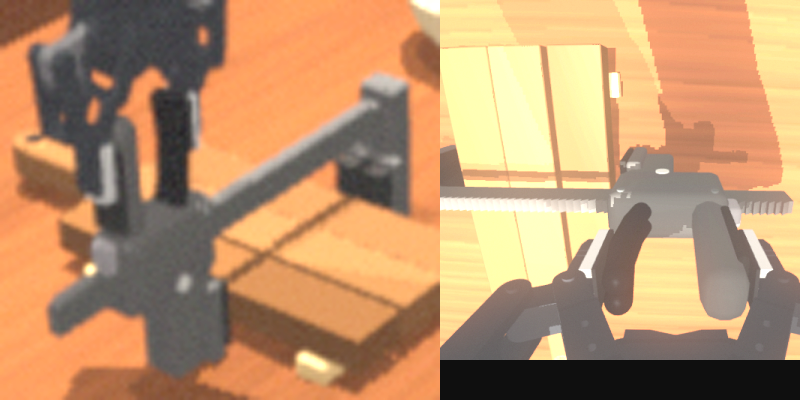

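The fingers straddle the trigger and the grip cleanly, and the stave is flush. First squeeze: I'll shift +y as the fingers close so the housing stays put.

Emit:
{"fn": "drive_tool", "kwargs": {
  "series": [0.4,0,1,0,0,0,0,0.3,0,2,0,0,0,0,0.2,0,2,0,0,0,0,0.1,0,2,0,0,0,0,0.0,0,2,0,0,0,0,-0.1,0,2,0,0,0,0,-0.2,0,0,0,0,0,0,-0.2,0,0,0,0,0,0],
  "force": 24
}}

```text
t: 7.52
eef_pos: [0.5666, 0.0844, 0.1558]
tool_rot: [0.002, -0.02, 1.0, -0.001]
contact_force: [-0.9, -3.5, 14.9]
gripper_width: 0.464
```

Home: 0.464 corresponds to 39.5 mm. The +15 N in z comes from the pads swinging forward, so I'll back off about 4 mm in z while closing and restore it when releasing.

Emit:
{"fn": "drive_tool", "kwargs": {
  "series": [0.0,0,-2,0,0,0,0,0.1,0,-2,0,0,0,0,0.2,0,-2,0,0,0,0,0.3,0,-2,0,0,0,0,0.4,0,-2,0,0,0,0,0.5,0,-1,0,0,0,0,0.55,0,0,0,0,0,0,0.55,0,0,0,0,0,0]
}}

```text
t: 8.52
eef_pos: [0.5651, 0.0748, 0.1534]
tool_rot: [0.0, -0.021, 1.0, 0.0]
contact_force: [-0.0, 0.7, -0.5]
gripper_width: 0.772
```

Emit:
{"fn": "drive_tool", "kwargs": {
  "series": [0.4,0,1,0,0,0,0,0.3,0,2,-1,0,0,0,0.2,0,2,-1,0,0,0,0.1,0,2,-1,0,0,0,0.0,0,2,-1,0,0,0,-0.1,0,2,0,0,0,0,-0.2,0,0,0,0,0,0,-0.2,0,0,0,0,0,0]
}}

```text
t: 9.52
eef_pos: [0.5653, 0.0835, 0.1582]
tool_rot: [0.001, -0.02, 1.0, -0.001]
contact_force: [-0.6, -5.9, 7.9]
gripper_width: 0.46
```

```bash
cat > look.py <<'E'
import sys
from h import *
c=[cam(n) for n in ['wrist','scene','side']]
e=cv2.resize(c[2]['pixels'][190:290,235:345],(440,400),interpolation=2)
w=cv2.resize(c[0]['pixels'],(480,360),interpolation=3)[:,:360]
im=np.hstack([e,np.vstack([w,np.zeros((40,360,3),np.uint8)])])
cv2.imwrite(f'pics/{sys.argv[1]}.png',cv2.convertScaleAbs(im,alpha=1.5,beta=10))
E
python3 look.py e5
```

```text
(no output)
```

View pics/e5.png

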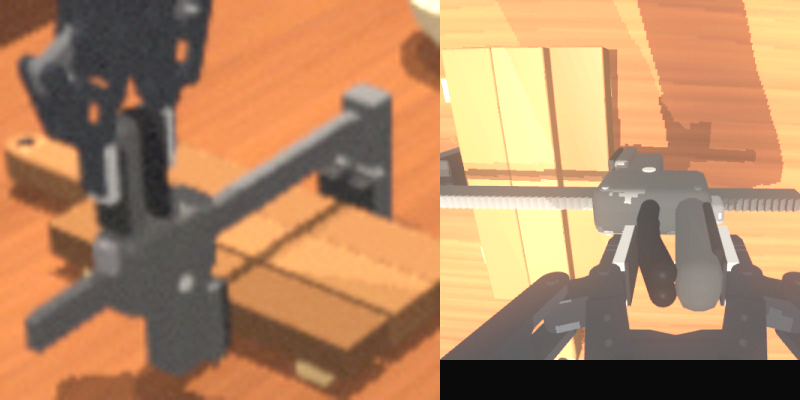

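Second squeeze is home and the far pad is closing on the board. Third cycle.

Emit:
{"fn": "drive_tool", "kwargs": {
  "series": [0.0,0,-2,0,0,0,0,0.1,0,-2,1,0,0,0,0.2,0,-2,1,0,0,0,0.3,0,-2,1,0,0,0,0.4,0,-2,1,0,0,0,0.5,0,-1,0,0,0,0,0.55,0,0,0,0,0,0,0.55,0,0,0,0,0,0]
}}

```text
t: 10.68
eef_pos: [0.5647, 0.0744, 0.1531]
tool_rot: [-0.0, -0.021, 1.0, 0.0]
contact_force: [-0.2, -0.9, 0.1]
gripper_width: 0.773
```

Emit:
{"fn": "drive_tool", "kwargs": {
  "series": [0.4,0,1,0,0,0,0,0.3,0,1,-1,0,0,0,0.2,0,2,-1,0,0,0,0.1,0,2,-1,0,0,0,0.0,0,2,-1,0,0,0,-0.1,0,1,0,0,0,0,-0.2,0,0,0,0,0,0,-0.2,0,0,0,0,0,0]
}}

```text
t: 11.68
eef_pos: [0.5652, 0.0831, 0.1583]
tool_rot: [0.001, -0.021, 1.0, -0.0]
contact_force: [-2.2, -2.0, 9.6]
gripper_width: 0.455
```

Emit:
{"fn": "drive_tool", "kwargs": {
  "series": [0.0,0,-2,0,0,0,0,0.1,0,-2,1,0,0,0,0.2,0,-2,1,0,0,0,0.3,0,-2,1,0,0,0,0.4,0,-1,1,0,0,0,0.5,0,0,0,0,0,0,0.55,0,0,0,0,0,0,0.55,0,0,0,0,0,0]
}}

```text
t: 12.68
eef_pos: [0.5646, 0.0741, 0.153]
tool_rot: [-0.0, -0.021, 1.0, -0.0]
contact_force: [0.1, -3.0, -1.5]
gripper_width: 0.773
```

Emit:
{"fn": "drive_tool", "kwargs": {
  "series": [0.4,0,1,0,0,0,0,0.3,0,1,-1,0,0,0,0.2,0,2,-1,0,0,0,0.1,0,1,-1,0,0,0,0.0,0,1,0,0,0,0,-0.1,0,0,0,0,0,0,-0.2,0,0,0,0,0,0,-0.2,0,0,0,0,0,0]
}}

```text
t: 13.68
eef_pos: [0.5649, 0.0783, 0.1563]
tool_rot: [-0.0, -0.02, 1.0, -0.001]
contact_force: [0.2, -6.6, 2.8]
gripper_width: 0.603
```

```bash
python3 look.py e6
```

```text
(no output)
```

View pics/e6.png

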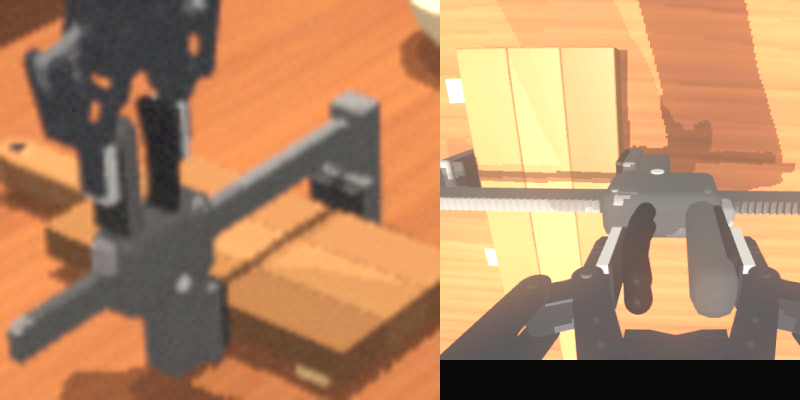

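The squeeze now stalls at 0.603 (51 mm), so the jaws bear on the board, and the joint lines at about (518,170) and (563,170) look tight. I'll ease off the side push and hold to check it's steady.

Emit:
{"fn": "drive_tool", "kwargs": {
  "series": [-0.2,0,-1,0,0,0,0,-0.2,0,0,0,0,0,0,-0.2,0,0,0,0,0,0,-0.2,0,0,0,0,0,0]
}}

```text
t: 14.32
eef_pos: [0.565, 0.0783, 0.1564]
tool_rot: [0.0, -0.02, 1.0, -0.001]
contact_force: [-0.6, -5.0, 1.6]
gripper_width: 0.606
```

Run:
```python
from h import *
c=[cam(n) for n in ['wrist','scene']]
w=cv2.resize(c[0]['pixels'][50:300,100:360],(520,500),interpolation=2)
s=cv2.resize(c[1]['pixels'][215:335,260:325],(270,500),interpolation=2)
cv2.imwrite('pics/e7.png',np.hstack([w,cv2.convertScaleAbs(s,alpha=1.6,beta=10)]))
o=bot.get_obs();print(o['t'],o['gripper_width'],o['contact_force'])
```

```text
14.425 0.6064896006200629 [ 0.46975216 -5.62132171  2.69006365]
```

View pics/e7.png

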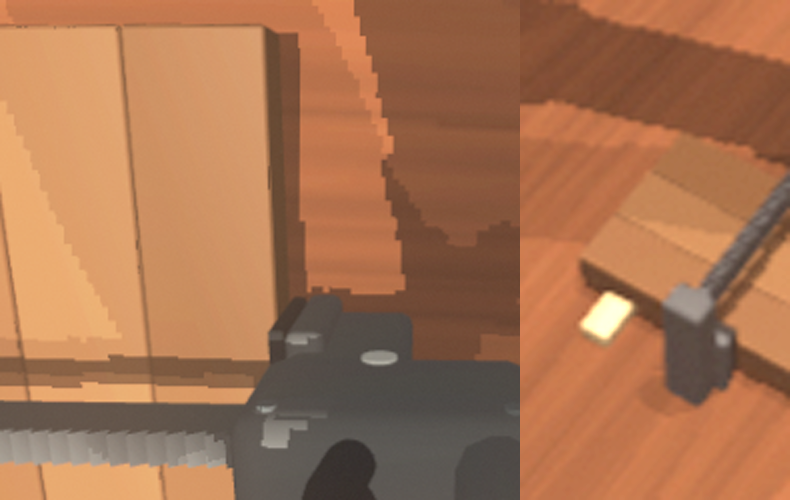

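```bash
python3 -c "
from station import bot; print(bot.hand_in()); o=bot.get_obs(); print(o['t'],o['gripper_width'],o['contact_force'])"
```

```text
the job is handed in; nothing more can be done
None
the job is handed in; nothing more can be done
```

The stave is pressed home, the board is clamped, and I handed the job in at about 14.4 s with the trigger still squeezed.

- **Middle stave:** I pressed it down first. The fingertips stopped at z = 0.036 and the force rose from 5 to 30 N, so it is on its stop. The later pictures show it flush with the outer staves.
- **Clamp:** I pumped the trigger at 24 N. Three squeezes went fully home. The fourth stalled partway, at about 51 mm over the grip and trigger, because the jaws were bearing on the board, and I held it there.

**Last checks:**
- The grip held steady at 0.603–0.606.
- The glue joint showed only a hairline, and the near jaw sat against its board edge.
- The clamp stood upright with the board on its battens, and nothing else was touched.
- Two things were not ideal: a sideways push of about 5 N on the tool stayed at the end, and the board slid a few millimetres towards the grip.
- I could not measure how far the pad is squashed; I judged it only from the 24 N squeeze.
- My first pose fit from the scene and side cameras was poor (errors up to 2.5 px), so I used wrist-camera measurements instead. Their fit put the stave only 5 mm proud, less than the stated 7–12 mm, so I stopped the press by force.

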